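Fit the test-fixture cover over its locating pin and hold it pressed

TASK

Pick the black cover off the bench by its bar grip and fit it to the board test fixture: tuck its edge under the fixture's steel lip and, keeping the cover square to the fixture, slide it over the locating pin hidden beneath it until it drops on. Then press it down as far as it goes, so that the sprung board carrier is fully down on the test probes, and finish while still holding it pressed, without letting go of the grip. Leave the jar, the tape roll and the dish where they are.

Things in the scene. Friction and masses are not known exactly. Their poses are not given: they have to be found in the camera images.
- cover: Loose black cover, 0.24 to 0.39 kg, lying flat on the bench at the start. Origin at the centre of its underside, z up. Plate 110 (x) x 90 (y) x 10 mm; on its middle a hub 40 x 40 mm whose top is 22 mm above the underside. Hidden in the centre of the underside: a round blind hole, 13.5 mm across, 18 mm deep, sharp-edged (the pin has the taper). Identical after a half turn about z.
- cover_grip (a point): Middle of the cover's aluminium bar grip, 38 mm above the underside's centre; axes as the cover's. Bar 50 long (x) x 14 wide (y), from 22 to 54 mm above the underside, standing on the hub. Take it across the 14 mm, fingertips kept above the hub, firmly (about 40 N).
- fixture: Test fixture fixed to the bench, left or right of the cover. Origin: centre of the underside of its aluminium base, 160 (x) x 120 (y) x 20 mm. Its x axis points to its lip, roughly away from the robot. Cover in place: origin above the fixture's, long side along the fixture's x (either way round); underside 40 mm above the bench on the raised carrier, 34 mm pressed fully down.
- pin_tip (a point): Centre of the top of the upright steel locating pin, 48 mm above the bench, straight above the fixture's origin; axes as the fixture's. Pin 10 mm across, its last 2.5 mm tapered to 7 mm; it stands 8 mm proud of the raised carrier, so a cover slid over it rides on its top with the underside at 48 mm until the hole comes over it.
- lip_edge (a point): Middle of the lip's lower edge: 43 mm from the pin axis along fixture x, 66 mm above the bench. Lip 60 wide (y), 6 thick, 16 mm out from an upright wall (face 59 mm from the pin axis: stops the cover 4 mm past its place). A seated cover reaches 12 mm under it: lower it some 20 mm short, on the robot side, onto the pin top, then slide along +x. Riding on the pin it has 8 mm to spare below the lip.
- carrier (a joint): Downward travel of the sprung grey carrier (104 x 84 mm, two circuit boards in it, top 40 mm above the bench when up): 0 = up, 0.006 m = on its stop. The spring lifts it with about 6 N when up, 13 N when down. The cover's weight alone does not move it; with the cover on, 8 to 12 N of push bring it to the stop.
- jar: Bystander: white jar, 48 mm across, 62 mm high, origin at the centre of its underside. Leave it alone.
- tape: Bystander: paper-coloured tape roll lying flat, 84 mm across, 24 mm high, origin at the centre of its underside. Leave it alone.
- dish: Bystander: small white bowl, 72 mm across, 30 mm high, origin at the centre of its underside. Leave it alone.
Mind the look-alikes: they are no part of the job. What is shaped like the cover but green is not meant.

How it is judged:
On the way, in this order (a step that is already met when the one before it is completed fails the run):
1. the cover is picked up off the bench (height (world z) of cover above 0.03 m and contact force between the fingers and cover above 1 N), for 0.2 s.
2. the cover has dropped on over the pin (horizontal distance between cover and pin_tip below 0.004 m and z of cover in the frame of fixture below 0.043 m), for 0.1 s.
At the end, for the whole second after the job is handed in: Cover on the pin (within 4 mm of its axis, 0.12 rad of square to the fixture, 0.06 rad of level, underside under 36.5 mm above the bench), carrier down by over 4.5 of its 6 mm, fingers still holding the cover (over 2 N), all still through the last second (horizontal distance between cover and pin_tip below 0.004 m and z of cover in the frame of fixture below 0.0365 m and angle between the x axis of cover and the x axis of fixture, either way round below 0.12 rad and angle between cover's own z axis and vertical below 0.06 rad and value of joint carrier above 0.0045 m and contact force between the fingers and cover above 2 N and linear speed of cover below 0.02 m/s); the arm keeps its last pose, push and grip.
It fails at once if the jar is disturbed (moved over 20 mm) (distance of jar from where it was at the start of the episode above 0.02 m).
It fails at once if the tape roll is disturbed (moved over 20 mm) (distance of tape from where it was at the start of the episode above 0.02 m).
It fails at once if the dish is disturbed (moved over 20 mm) (distance of dish from where it was at the start of the episode above 0.02 m).
It also fails if it takes over 38 s, if anything falls off the work surface, if the arm or the gripper's body presses on something with over 40 N, if the wrist force passes 120 N, or if a joint passes its speed limit or range.

ROBOT

A 6-joint arm with a two-finger parallel gripper is mounted at the origin on the work surface. World frame = base frame: x ahead of the robot, y to its left, z up, the work surface at z = 0. Lengths are in m, angles in rad, forces in N, time in s.
With the tool pointing down it reaches from about 0.35 to 0.775 m from the base axis. Payload 5.5 kg.
Tool frame: the origin (TCP) lies midway between the tips of the shut fingers; the grasp point (between the pads) lies 19 mm behind it (hold_point_z is the distance from the TCP to the grasp point, in m); z points along the fingers, y is the line along which they close (so a half turn about z gives the same grasp; the last joint's range is limited). The gripper opens to 85 mm and grips with 20 to 120 N. Pads are 22 mm wide; open, the fingers measure 114 mm over their backs; the gripper's body (76 mm by 85 mm) begins 54 mm behind the grasp point. The pads swing forward as they close: fully open they stand 13 mm farther back than shut.
Start: joints at [-0.14, 0.313, 0.046, 1.304, 0, 1.431], TCP at [0.575, -0, 0.231] pointing down, gripper open.
Joint ranges: [-2.76, 2.76], [-0.86, 1.69], [-1.03, 1.26], [-2.2, 2.34], [-1.47, 1.5], [-3.14, 3.14]. Speed limits (rad/s): [2.57, 2.57, 3.14, 3.14, 3.14, 3.14].

INTERFACE

Orientations are given as a 3x3 rotation matrix whose columns are the frame's x, y, z axes.
In Python, from cell import get_obs, get_image, camera_info, sign_off, hold_point_z gives the robot as it stands.
- The arm moves only by the tool pendant, called after ">>>" by a JSON object that holds its "api" and its "payload". Schema: {"type":"object","properties":{"ticks":{"type":"object","properties":{"increments":{"type":"array","items":{"type":"array","items":{"type":"number"},"minItems":7,"maxItems":7},"minItems":1,"maxItems":5}},"additionalProperties":false,"required":["increments"]},"grip_n":{"type":"number"},"only":{"type":"string"},"quiet":{"type":"boolean"},"lines":{"type":"string"}},"required":["ticks"],"additionalProperties":false}. ticks is an object whose key "increments" holds a list of rows, 1 to 5 of them, each of 7 numbers: the finger opening in m, then dx, dy, dz in units of 25 mm, then a rotation vector rx, ry, rz in units of 0.2 rad; each row is the pose to reach, as a shift and turn from the pose commanded when the call began, along the tool's axes at that moment; what a row does not reach only later rows make up. A row lasts 1/8 s, in which the tool goes at most 0.0625 m and 0.188 rad, less where a joint would pass 70% of its speed; a pose out of reach is approached as far as the arm can. The fingers move at their own pace and stop on an object; grip_n is the grip in N (left out, the last holds). Time passes only in rows, so rows that do not move let the fingers close. The tool returns the time, the measured TCP pose, the force, the opening and the grip force at its end. only (a regular expression) keeps the lines of the reply that match it, lines (a string "A,B") keeps lines A to B, and quiet returns only ok. Input that does not fit is refused with a message, and nothing moves.
- get_obs(): the state, without advancing time (a new reading comes with each control period).
- get_image(name): name is "scene" or "side" or "wrist"; returns the picture (420x560x3 uint8, blue, green, red); there is no depth.
- camera_info(name): a dict with "fx", "fy", "cx", "cy" (pixels), "origin" and "orientation" of the camera in the world; the wrist camera has in their place "mount" (4x4, takes a point from camera to tool coordinates, whose origin is the TCP and whose axes are the flange's). Camera axes: x right, y down, z forward; pixel columns grow to the right and rows downward; lengths in m; the calibration is good to about 2 mm. A picture is of the moment at which its call begins: read the wrist's pose just before it. camera_info takes no time and is no camera call.
- sign_off(): hands the job in; it is judged then, once.
The state is a dict: "clock": time; "q": joint angles; "joint_velocities": joint speeds; "joint_torque": joint torques, N m; "ee_pos": TCP position; "tool_rot": TCP orientation; "contact_force": force on the tool from outside, world axes, zero at the start; "ft_torque": the same for the moment, N m; "width": finger opening in m; "grasp_force": force on a finger pad.
Only numpy, scipy, OpenCV 4.12 (cv2) and the standard library are available. Lean on these libraries where they do the work, as an engineer would, in place of code of your own. Each camera call takes 0.05 s, during which the arm holds its last target. There are 200 camera calls.

## Working session

There is one attempt and no reset: what is moved stays moved. The work goes in short steps, Python scripts to look and compute and a tool call to move; the robot and the scene stay as the last step left them, time stands still between calls to the robot, and variables do not carry over. Pictures are saved under pics/ and viewed, at most 10 in all, crops included, and the job is handed in when it is done.

```bash
mkdir -p pics; ls
```

Run:
```python
from cell import *
import cv2
o=get_obs();print(o['ee_pos'],o['tool_rot'],hold_point_z)
for n in("scene","side","wrist"):
    cv2.imwrite(f"pics/{n}0.png",get_image(n)); print(n,camera_info(n))
```

```text
pics
[5.74468474e-01 4.59147065e-05 2.30368375e-01] [[ 2.02232962e-05  9.99998197e-01 -1.89864306e-03]
 [ 9.99999965e-01 -1.97223860e-05  2.63843692e-04]
 [ 2.63805771e-04 -1.89864833e-03 -9.99998163e-01]] 0.0187
scene {'fx': 419.8122789096027, 'fy': 419.8122789096027, 'cx': 280.24027583767906, 'cy': 206.59543612962642, 'origin': array([1.35603908, 0.35905456, 0.79831132]), 'orientation': array([[-0.29257707,  0.64015519, -0.71035202],
       [ 0.95623826,  0.19380216, -0.21920108],
       [-0.00265495, -0.74339899, -0.66884296]])}
side {'fx': 400.986661964386, 'fy': 400.986661964386, 'cx': 282.9787905450808, 'cy': 218.86064076335023, 'origin': array([ 0.50196927, -0.59465459,  0.85726599]), 'orientation': array([[ 0.9938822 , -0.09457011,  0.05704974],
       [-0.10898242, -0.75595529,  0.64548775],
       [-0.01791679, -0.6477562 , -0.76163699]])}
wrist {'fx': 292.0869263446463, 'fy': 292.0869263446463, 'cx': 279.67650893080946, 'cy': 210.05528937401914, 'mount': array([[-5.67999298e-04, -9.61722161e-01, -2.74025843e-01,
         7.00091917e-02],
       [ 9.99999838e-01, -5.53330926e-04, -1.30821942e-04,
        -1.29658979e-03],
       [-2.58126133e-05, -2.74025873e-01,  9.61722320e-01,
        -1.42698579e-01],
       [ 0.00000000e+00,  0.00000000e+00,  0.00000000e+00,
         1.00000000e+00]])}
```

View pics/scene0.png

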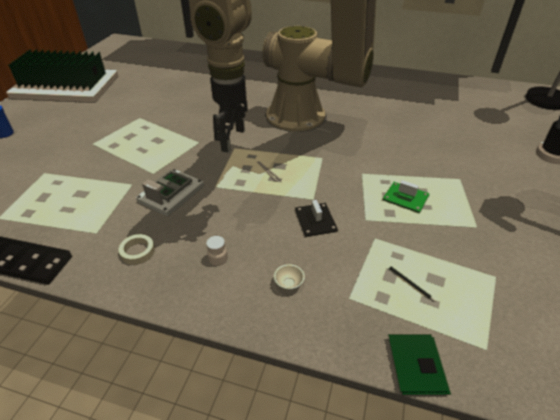

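View pics/side0.png

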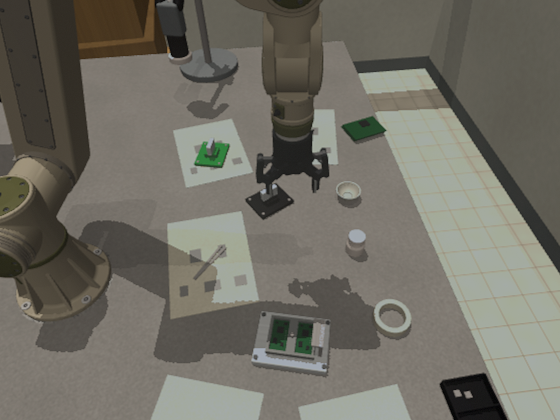

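In the scene image, the black cover with its light bar is at (316,217). The fixture with its lip is at (171,190). The side image has them at (269,201) and (291,342).
What could be taken for the cover in the scene image: the green cover (406,195), the dark green board (417,363) and the black tray (30,260). I choose the black one with the bar and check it in a close crop.

Run:
```python
import cv2,numpy as np
s=cv2.imread("pics/scene0.png");d=cv2.imread("pics/side0.png")
def c(im,x,y,w=80,h=60):return cv2.convertScaleAbs(cv2.resize(im[y:y+h,x:x+w],(400,300),interpolation=cv2.INTER_CUBIC),alpha=1.4)
# 5x
cv2.imwrite("pics/crop1.png",np.vstack([np.hstack([c(s,276,188),c(s,131,160)]),np.hstack([c(d,230,170),c(d,250,310)])]))
```

```text
(no output)
```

View pics/crop1.png

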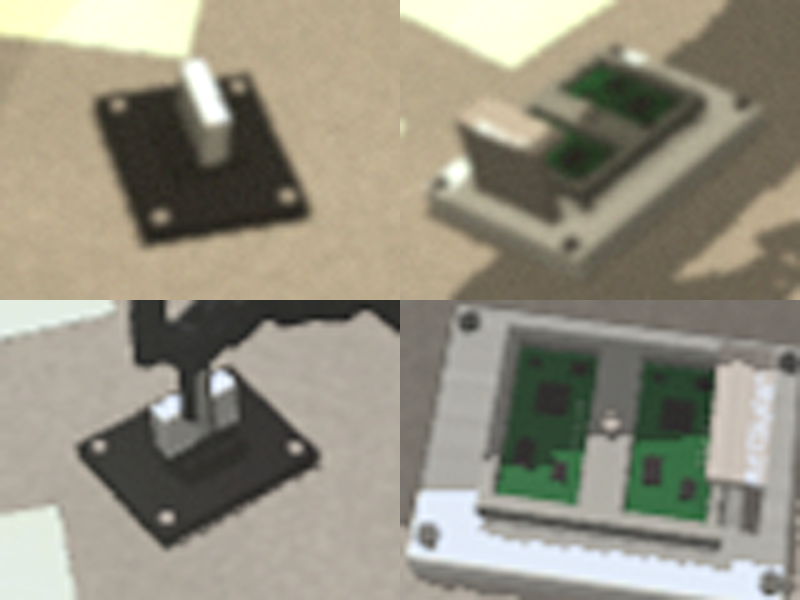

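The crop confirms the choice: black plate, four screws and an aluminium bar on the hub. The fixture has two boards, with the pin tip near crop (610,424) and the lip on the far-x side. I now fit planar poses from the screws, corners and pin.

Create h.py:
```python
from cell import *
import numpy as np,cv2
from scipy.optimize import least_squares
def proj(ci,P,o=None,R=None):
    o=ci['origin'] if o is None else o; R=ci['orientation'] if R is None else R
    p=(np.atleast_2d(P)-o)@R
    return np.c_[ci['fx']*p[:,0]/p[:,2]+ci['cx'],ci['fy']*p[:,1]/p[:,2]+ci['cy']]
def wcam(obs):
    ci=camera_info('wrist');M=ci['mount'];R=obs['tool_rot']
    return ci,obs['ee_pos']+R@M[:3,3],R@M[:3,:3]
def place(p,L):
    c,s=np.cos(p[2]),np.sin(p[2]);L=np.atleast_2d(L)
    return np.c_[p[0]+c*L[:,0]-s*L[:,1],p[1]+s*L[:,0]+c*L[:,1],L[:,2]]
```

Run:
```python
from h import *
S,D=camera_info('scene'),camera_info('side')
def px(off,pts):return np.array(off)+np.array(pts,float)/5-.4
sq=np.array([[1,1],[-1,1],[-1,-1],[1,-1]])
def pts(a,b,z):return np.c_[sq*[a,b],[z]*4]
def perm(f,x0s):
    best=None
    for x0 in x0s:
        r=least_squares(f,x0,loss='soft_l1')
        if best is None or r.cost<best.cost:best=r
    return best
from scipy.optimize import linear_sum_assignment as lsa
def match(q,m):
    d=np.linalg.norm(q[:,None]-m[None],axis=2);i,j=lsa(d);return (q[i]-m[j]).ravel()
# cover
sc=px((276,188),[[118,104],[240,87],[288,195],[160,216]])
dc=px((230,170),np.array([[98,446],[295,447],[167,517]])-[0,300])
scor=px((276,188),[[97,97],[248,75],[308,209],[145,240]])
dcor=px((230,170),np.array([[80,446],[232,370],[318,456],[168,542]])-[0,300])
bar=px((276,188),[[206,95]])
def f(p):
    s=place(p,pts(p[3],p[4],.010));c=place(p,pts(.055,.045,.010))
    return np.r_[match(sc,proj(S,s)),match(dc,proj(D,s)),match(scor,proj(S,c)),match(dcor,proj(D,c)),(bar-proj(S,place(p,[0,0,.054]))).ravel()]
r=perm(f,[[.62,0,a,.045,.035] for a in np.arange(-1.5,1.6,.3)])
print('cover',r.x,r.cost,np.round(f(r.x),1))
# fixture
sf=px((131,160),np.array([[442,183],[570,243],[742,102],[615,50]])-[400,0])
df=px((250,310),np.array([[468,321],[428,535],[770,583],[788,362]])-[400,300])
scf=px((131,160),np.array([[430,203],[585,267],[762,103],[612,46]])-[400,0])
pin=px((250,310),[[210,124]])
lipd=px((250,310),np.array([[716,363],[708,480]])-[400,300])
def g(p):
    s=place(p,pts(p[3],p[4],.02));c=place(p,pts(.08,.06,.02))
    return np.r_[match(sf,proj(S,s)),match(df,proj(D,s)),match(scf,proj(S,c)),(pin-proj(D,place(p,[0,0,.048]))).ravel(),match(lipd,proj(D,place(p,[[.043,.03,.072],[.043,-.03,.072]])))]
r=perm(g,[[.55,-.25,a,.07,.05] for a in (-.6,-.3,0,.3,.6)])
print('fix',r.x,r.cost,np.round(g(r.x),1))
```

```text
cover [0.53426331 0.2054188  0.51523337 0.04508606 0.03518712] 6.416275108506994 [ 0.5 -0.3  0.7 -0.   0.5 -0.4  0.4 -0.4 -0.4  0.6 -0.3  0.2 -0.1  0.2
  0.6  0.1  0.   0.3 -0.2  0.3  0.   1.2  0.7  1.1  0.2  1.8 -0.5  1.5
  1.1  1.5  0.6  1. ]
fix [ 0.54627539 -0.22941148 -0.25152722  0.07291694  0.0499212 ] 12.696633921305004 [ 0.5 -0.1 -0.1 -0.3  0.3 -0.4  0.2 -0.3  0.3 -0.2  0.5 -0.1  0.2  0.2
  0.4  0.1  2.4  3.7  2.   1.8  0.2  0.   0.5  1.1 -0.2  1.1 -0.9  4.5
  0.3  0.8]
```

Careful with the scale: shifts go in units of 25 mm and turns go in units of 0.2 rad. That gives: 0.2 m is 8, 0.16 m is 6.4, -0.9 rad is -4.5.

>>> {"api": "pendant", "payload": {"ticks": {"increments": [[0.085, 1.6, -0.4, 0, 0, 0, -0.9], [0.085, 3.2, -0.8, 0, 0, 0, -1.8], [0.085, 4.8, -1, 0, 0, 0, -2.7], [0.085, 6.4, -1.2, 0, 0, 0, -3.6], [0.085, 8, -1.6, 0, 0, 0, -4.5]]}, "grip_n": 40}}

```text
clock: 0.78
ee_pos: [0.5347, 0.2012, 0.2309]
tool_rot: [[-0.787, 0.617, -0.0], [0.617, 0.787, -0.0], [0.0, -0.0, -1.0]]
contact_force: [-0.5, -0.5, 1.1]
width: 0.0851
grasp_force: 0.0
```

>>> {"api": "pendant", "payload": {"ticks": {"increments": [[0.085, 0, 0, 0, 0, 0, -0.9], [0.085, 0, 0, 0, 0, 0, -1.8], [0.085, 0, 0, 0, 0, 0, -2.7], [0.085, 0, 0, 0, 0, 0, -3.6], [0.085, 0, 0, 0, 0, 0, -4.5]]}}}

```text
clock: 1.4
ee_pos: [0.5348, 0.2, 0.2309]
tool_rot: [[-0.972, -0.233, -0.001], [-0.233, 0.972, -0.0], [0.001, 0.0, -1.0]]
contact_force: [0.3, 0.1, 0.3]
width: 0.0851
grasp_force: 0.0
```

>>> {"api": "pendant", "payload": {"ticks": {"increments": [[0.085, 0, 0, 0, 0, 0, -0.75], [0.085, 0, 0, 0, 0, 0, -1.45], [0.085, 0, 0, 0, 0, 0, -1.45]]}}}

```text
clock: 1.78
ee_pos: [0.5348, 0.2, 0.231]
tool_rot: [[-0.869, -0.495, -0.001], [-0.495, 0.869, -0.0], [0.001, 0.0, -1.0]]
contact_force: [0.6, 0.0, -0.3]
width: 0.0851
grasp_force: 0.0
```

Run:
```python
from h import *
o=get_obs();im=get_image('wrist');cv2.imwrite('pics/w1.png',im)
print(o['ee_pos'],np.round(o['tool_rot'],4).tolist(),o['q'],o['joint_velocities'])
np.savez('w1.npz',p=o['ee_pos'],R=o['tool_rot'])
ci,c,R=wcam(o);P=proj(ci,place([.5343,.2054,.515],[[.055,.045,.01],[-.055,.045,.01],[-.055,-.045,.01],[.055,-.045,.01],[0,0,.054]]),c,R);print(P)
cv2.imwrite('pics/w1c.png',cv2.convertScaleAbs(cv2.resize(im[100:400,80:480],(800,600),interpolation=cv2.INTER_CUBIC),alpha=1.5))
```

```text
[0.53482018 0.1999551  0.23098244] [[-0.8689, -0.4949, -0.0006], [-0.4949, 0.8689, -0.0002], [0.0006, 0.0001, -1.0]] [ 2.17234396e-01  3.05951741e-01  3.52239288e-02  1.30070347e+00
 -4.69868871e-05 -3.00500584e-01] [0.00170525 0.00042341 0.00151354 0.00109252 0.00116979 0.04832944]
[[316.68171002 227.66118699]
 [320.02352071 142.04436381]
 [245.90116179 141.88160649]
 [248.36703291 227.53313001]
 [283.15549017 194.24416523]]
```

View pics/w1c.png

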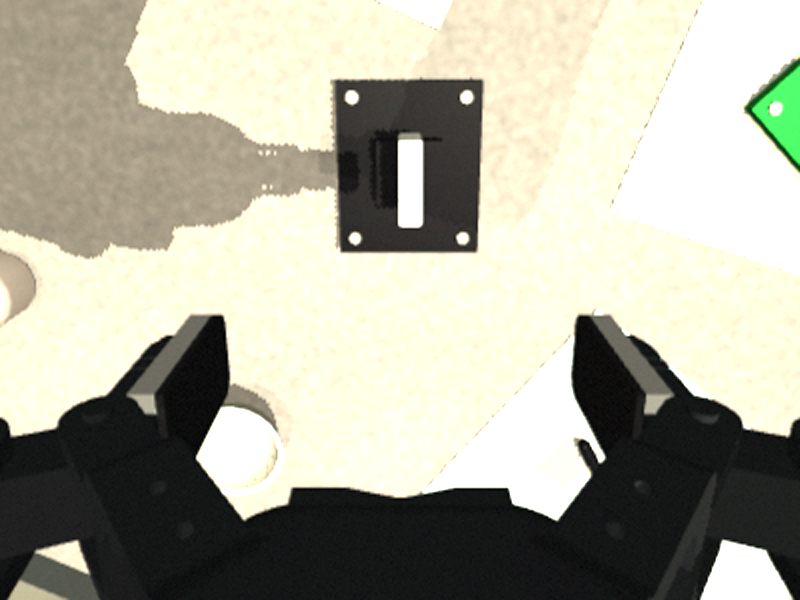

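Run:
```python
from h import *
z=np.load('w1.npz');o={'ee_pos':z['p'],'tool_rot':z['R']}
ci,c,R=wcam(o)
f2=lambda a:np.array([80,100])+np.array(a,float)/2-.25
cor=f2([[477,251],[482,80],[333,80],[339,251]]);scr=f2([[462,238],[467,97],[351,97],[355,238]])
bar=f2([[411,183.5]])
L=np.array([[1,1],[-1,1],[-1,-1],[1,-1]])
def f(p):return np.r_[(cor-proj(ci,place(p,np.c_[L*[.055,.045],[.01]*4]),c,R)).ravel(),(scr-proj(ci,place(p,np.c_[L*[.045,.035],[.01]*4]),c,R)).ravel(),(bar-proj(ci,place(p,[0,0,.054]),c,R)).ravel()]
r=least_squares(f,[.534,.205,.515]);print(r.x,np.round(r.fun,1))
d=r.x[:2]-z['p'][:2];print('tool shift',z['R'].T@np.r_[d,0])
x=z['R'][:,0];print('tool x yaw',np.arctan2(x[1],x[0]),'want',r.x[2]-np.pi)
def ray(cam,px,h,o=None,Rm=None):
    o=cam['origin'] if o is None else o;Rm=cam['orientation'] if Rm is None else Rm
    v=Rm@[(px[0]-cam['cx'])/cam['fx'],(px[1]-cam['cy'])/cam['fy'],1];return o+v*(h-o[2])/v[2]
S=camera_info('scene')
for n,u,h in(('dish',(289,274),.03),('jar',(216,243),.06),('tape',(136,246),.024)):
    w=ray(S,u,h);print(n,w[:2],z['R'].T@np.r_[w[:2]-r.x[:2],0])
```

```text
[0.53117914 0.2054031  0.51982064] [ 0.1 -0.3 -0.4  0.2 -0.6 -0.  -0.4 -0.5  0.   0.4  0.6  0.2 -0.1  0.1
  0.1  0.3  0.7 -0.4]
tool shift [4.67566841e-04 6.53599679e-03 1.22515636e-06]
tool x yaw -2.623857614143866 want -2.6217720162665343
dish [0.75789336 0.19517727] [-1.91940652e-01 -1.21089521e-01 -1.36405928e-04]
jar [0.74146635 0.0077603 ] [-8.49114038e-02 -2.75814129e-01 -9.21393888e-05]
tape [ 0.77902107 -0.19677824] [-1.63154621e-02 -4.72132668e-01 -7.76679636e-05]
```

Wrist fit residuals are under 0.7 px, and the sizes agree. The dish is 0.2 m clear, so I descend to TCP z = 0.026, with the tips above the hub.

To row units: 0.205 m is 8.2, 0.05 m is 2.

>>> {"api": "pendant", "payload": {"ticks": {"increments": [[0.085, 0, 0.26, 2, 0, 0, 0], [0.085, 0, 0.26, 4, 0, 0, 0], [0.085, 0, 0.26, 6, 0, 0, 0], [0.085, 0, 0.26, 7.4, 0, 0, 0], [0.085, 0, 0.26, 8.2, 0, 0, 0]]}}}

```text
clock: 2.45
ee_pos: [0.5303, 0.2053, 0.0239]
tool_rot: [[-0.87, -0.494, -0.003], [-0.494, 0.87, -0.001], [0.003, 0.001, -1.0]]
contact_force: [0.3, -1.0, 1.1]
width: 0.0848
grasp_force: 0.0
```

>>> {"api": "pendant", "payload": {"ticks": {"increments": [[0.005, 0, 0, 0, 0, 0, 0], [0.005, 0, 0, 0, 0, 0, 0], [0.005, 0, 0, 0, 0, 0, 0], [0.005, 0, 0, 0, 0, 0, 0], [0.005, 0, 0, 0, 0, 0, 0]]}, "grip_n": 40}}

```text
clock: 3.08
ee_pos: [0.5328, 0.2057, 0.0275]
tool_rot: [[-0.868, -0.496, 0.002], [-0.496, 0.868, 0.0], [-0.002, -0.001, -1.0]]
contact_force: [-0.6, -0.4, 5.4]
width: 0.0131
grasp_force: 40.1
```

>>> {"api": "pendant", "payload": {"ticks": {"increments": [[0.005, 0, 0, -0.8, 0, 0, 0], [0.005, 0, 0, -2.4, 0, 0, 0], [0.005, 0, 0, -4, 0, 0, 0], [0.005, 0, 0, -5.6, 0, 0, 0], [0.005, 0, 0, -6.8, 0, 0, 0]]}}}

```text
clock: 3.7
ee_pos: [0.5317, 0.2057, 0.1978]
tool_rot: [[-0.868, -0.496, 0.001], [-0.496, 0.868, 0.0], [-0.001, -0.0, -1.0]]
contact_force: [0.6, 0.2, -2.3]
width: 0.0135
grasp_force: 39.3
```

>>> {"api": "pendant", "payload": {"ticks": {"increments": [[0.005, 1.2, -1.6, 0, 0, 0, 0.75], [0.005, 2.4, -3.2, 0, 0, 0, 1.5], [0.005, 3.6, -4.8, 0, 0, 0, 2.25], [0.005, 5, -6.8, 0, 0, 0, 3], [0.005, 6.4, -8.6, 0, 0, 0, 3.85]]}}}

```text
clock: 4.32
ee_pos: [0.4989, -0.062, 0.196]
tool_rot: [[-0.967, 0.253, -0.0], [0.253, 0.967, 0.0], [0.0, 0.0, -1.0]]
contact_force: [-0.4, -0.2, -1.9]
width: 0.0135
grasp_force: 39.5
```

>>> {"api": "pendant", "payload": {"ticks": {"increments": [[0.005, 0, 0, 0, 0, 0, 0], [0.005, 0, 0, 0, 0, 0, 0], [0.005, 0, 0, 0, 0, 0, 0]]}}}

```text
clock: 4.7
ee_pos: [0.4995, -0.0592, 0.1961]
tool_rot: [[-0.969, 0.246, -0.0], [0.246, 0.969, 0.0], [0.0, 0.0, -1.0]]
contact_force: [1.1, 0.1, -2.1]
width: 0.0138
grasp_force: 39.9
```

Run:
```python
from h import *
o=get_obs();im=get_image('wrist');cv2.imwrite('pics/w2.png',im)
print(o['ee_pos'],np.round(o['tool_rot'],4).tolist(),o['joint_velocities'].round(3))
np.savez('w2.npz',p=o['ee_pos'],R=o['tool_rot'])
ci,c,R=wcam(o);print(proj(ci,place([.5463,-.2294,-.2515],[[0,0,.048],[.08,.06,.02],[.08,-.06,.02],[-.08,-.06,.02],[-.08,.06,.02]]),c,R))
cv2.imwrite('pics/w2b.png',cv2.convertScaleAbs(cv2.resize(im,(800,600),interpolation=cv2.INTER_CUBIC),alpha=1.3))
```

```text
[ 0.49951312 -0.0592078   0.19612256] [[-0.9693, 0.246, -0.0004], [0.246, 0.9693, 0.0004], [0.0005, 0.0003, -1.0]] [ 0.01  -0.     0.002 -0.001 -0.001  0.   ]
[[140.7458391  275.63157969]
 [205.98200999 321.5094389 ]
 [111.65299888 321.36161117]
 [ 89.53670463 199.15925598]
 [196.4803668  199.39036841]]
```

View pics/w2b.png

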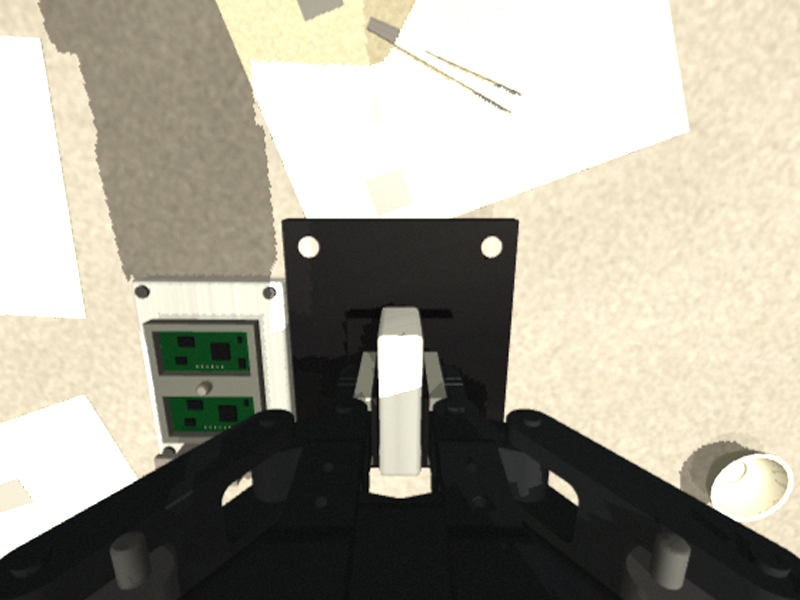

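The wrist image shows the cover held squarely (plate corners (283,219),(518,219), screws (308,247),(491,247) in the view). The fixture is at left with the pin near (204,388). I enlarge the fixture.

Run:
```python
import cv2
im=cv2.imread('pics/w2.png')[190:330,85:272]
cv2.imwrite('pics/w2c.png',cv2.resize(im,None,fx=4.25,fy=4.25,interpolation=cv2.INTER_CUBIC))
```

```text
(no output)
```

View pics/w2c.png

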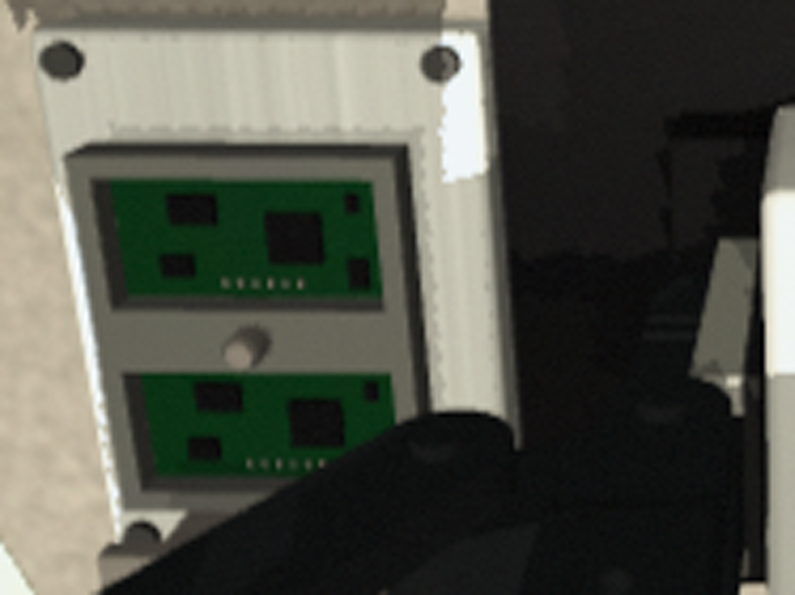

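The crop shows the pin tip at (240,350), screws at (62,61), (440,63) and (142,537), and carrier corners at (66,156) and (407,150). Next I fit the fixture pose and the cover's pose in the hand.

Run:
```python
from h import *
z=np.load('w2.npz');o={'ee_pos':z['p'],'tool_rot':z['R']};ci,c,R=wcam(o)
U=np.array([85,190])+np.array([[240,350],[62,61],[440,63],[142,537],[66,156],[407,150]],float)/4.25-.38
L=np.array([[0,0,.048],[-.073,-.05,.02],[-.073,.05,.02],[.073,-.05,.02],[-.052,-.042,.04],[-.052,.042,.04]])
r=least_squares(lambda p:(U-proj(ci,place(p,L),c,R)).ravel(),[.546,-.229,-.25]);print('fix',r.x,r.fun.round(1))
F=r.x
# cover in hand: pose x,y,yaw + underside height, near edge (-x side of cover in fixture sense)
V=np.array([[283,219],[518,219],[308,247],[491,247]])*.7-.15
K=np.array([[-.055,-.045,.01],[-.055,.045,.01],[-.045,-.035,.01],[-.045,.035,.01]])
def g(p):
    P=place(p,K);P[:,2]+=p[3];return (V-proj(ci,P,c,R)).ravel()
r=least_squares(g,[.4995,-.059,-.25,.17]);print('cover',r.x,r.fun.round(1))
C=r.x;print('rel tcp',z['R'].T@(np.r_[C[:2],C[3]]-z['p']), 'tool yaw',np.arctan2(-z['R'][1,0],-z['R'][0,0]))
e=np.array([np.cos(F[2]),np.sin(F[2])]);st=F[:2]-.024*e
print('stage',st,'tool shift',z['R'].T@np.r_[st-C[:2],0],'drot world',F[2]-C[2])
```

```text
fix [ 0.5440093  -0.2277     -0.25394124] [-0.3 -1.5 -1.   1.1 -0.9  1.2 -1.1  1.2  0.3  0.   2.7 -1.7]
cover [ 0.49775677 -0.05857671 -0.24966133  0.1679808 ] [ 1.  -0.6 -0.3 -0.7 -1.   0.6  0.3  0.6]
rel tcp [0.00184483 0.00016997 0.02814266] tool yaw -0.24851245748400766
stage [ 0.52077898 -0.2216707 ] tool shift [-6.24299347e-02 -1.52421029e-01 -8.10714443e-05] drot world -0.0042799129488925725
```

The lateral tolerance is ±3 mm and the two estimates differ by 2 mm, so I take one closer look, with the pin beside the held cover.

>>> {"api": "pendant", "payload": {"ticks": {"increments": [[0.005, -1.36, -0.52, 0.4, 0, 0, 0], [0.005, -2.72, -1.04, 0.8, 0, 0, 0], [0.005, -4, -1.6, 1.4, 0, 0, 0], [0.005, -5.4, -2.12, 2, 0, 0, 0.02], [0.005, -5.4, -2.12, 2, 0, 0, 0.02]]}}}

```text
clock: 5.38
ee_pos: [0.6184, -0.1451, 0.1437]
tool_rot: [[-0.968, 0.251, -0.002], [0.251, 0.968, 0.001], [0.002, 0.0, -1.0]]
contact_force: [-0.2, 0.4, -2.5]
width: 0.0135
grasp_force: 39.9
```

>>> {"api": "pendant", "payload": {"ticks": {"increments": [[0.005, 0, 0, 0, 0, 0, 0], [0.005, 0, 0, 0, 0, 0, 0]]}}}

```text
clock: 5.62
ee_pos: [0.6169, -0.1441, 0.147]
tool_rot: [[-0.968, 0.251, 0.0], [0.251, 0.968, -0.0], [-0.0, 0.0, -1.0]]
contact_force: [-0.6, 0.3, -1.6]
width: 0.0134
grasp_force: 39.9
```

Run:
```python
from h import *
o=get_obs();im=get_image('wrist');cv2.imwrite('pics/w3.png',im)
print(o['ee_pos'],np.round(o['tool_rot'],4).tolist(),o['joint_velocities'].round(3))
np.savez('w3.npz',p=o['ee_pos'],R=o['tool_rot'])
ci,c,R=wcam(o);print(proj(ci,place([.544,-.2277,-.254],[[0,0,.048]]),c,R))
cv2.imwrite('pics/w3b.png',cv2.convertScaleAbs(cv2.resize(im[100:370,0:360],(800,600),interpolation=cv2.INTER_CUBIC),alpha=1.2))
```

```text
[ 0.61688327 -0.14408077  0.14702628] [[-0.9681, 0.2506, 0.0004], [0.2506, 0.9681, -0.0], [-0.0004, 0.0001, -1.0]] [-0.004 -0.007 -0.    -0.002 -0.    -0.001]
[[157.84685035 153.97768546]]
```

View pics/w3b.png

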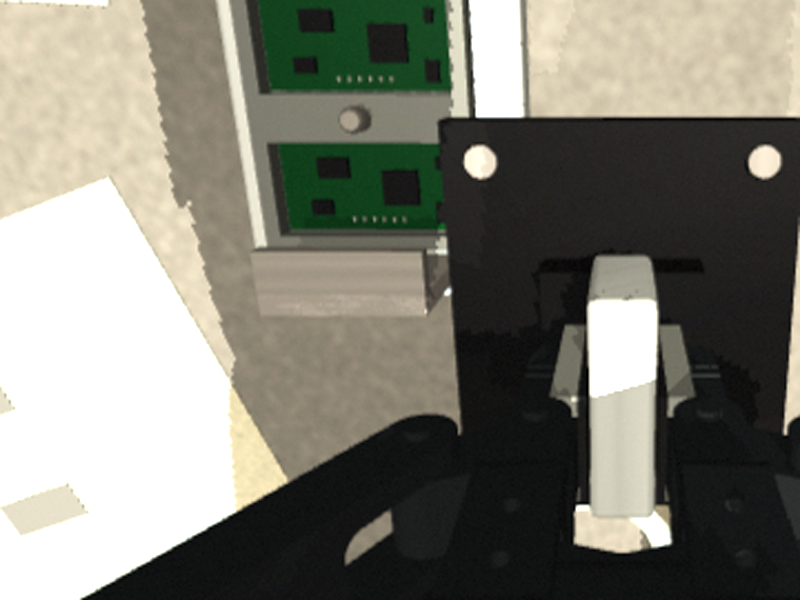

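The pin tip is at crop (349,121), within 1 px of the prediction, and the lip edges run parallel to the image, so the yaw is right. Cover screws are at (480,162) and (765,161). Now the staging shift.

Run:
```python
from h import *
z=np.load('w3.npz');o={'ee_pos':z['p'],'tool_rot':z['R']};ci,c,R=wcam(o)
f=lambda a:np.array([0,100])+np.array(a,float)/2.2222-.28
U=f([[349,121]])
r=least_squares(lambda p:(U-proj(ci,[p[0],p[1],.048],c,R)).ravel(),[.544,-.228]);F=r.x;print('pin',F)
lip=f([[252,250],[424,250]])
r=least_squares(lambda p:np.r_[(U-proj(ci,place(p,[0,0,.048]),c,R)).ravel(),(lip-proj(ci,place(p,[[.043,-.03,.072],[.043,.03,.072]]),c,R)).ravel()],[.544,-.228,-.25]);print('with lip',r.x,r.fun.round(1))
V=f([[440,120],[480,162],[765,161]])
K=np.array([[-.055,-.045,.01],[-.045,-.035,.01],[-.045,.035,.01]])
h=z['p'][2]-.0275
r=least_squares(lambda p:(V-proj(ci,place(p,K)+[0,0,h],c,R)).ravel(),[.6169,-.144,-.25]);C=r.x;print('cover',C,r.fun.round(1),'rel tcp',z['R'].T@np.r_[C[:2]-z['p'][:2],0])
e=np.array([np.cos(-.254),np.sin(-.254)]);
for nm,d in(('stage',.024),('seat',0)):print(nm,z['R'].T@np.r_[F-d*e-C[:2],0])
```

```text
pin [ 0.5439254 -0.2286051]
with lip [ 0.54358462 -0.22809101 -0.24564786] [-0.4  0.6  0.1 -0.6  0.3  0. ]
cover [ 0.61519656 -0.14322606 -0.2536091 ] [ 0.7 -0.2 -0.9  0.3  0.1 -0.1] rel tcp [ 1.84707604e-03  4.04782370e-04 -6.40319249e-07]
stage [ 7.16029088e-02 -1.00497013e-01 -3.42433383e-05]
seat [ 4.76029166e-02 -1.00514281e-01 -2.54982833e-05]
```

To row units: 0.0716 m is 2.864, 0.055 m is 2.2.

>>> {"api": "pendant", "payload": {"ticks": {"increments": [[0.005, 1.2, -1.2, 0, 0, 0, 0], [0.005, 2.2, -2.6, 0, 0, 0, 0], [0.005, 2.864, -4.012, 0, 0, 0, 0], [0.005, 2.864, -4.012, 1.2, 0, 0, 0], [0.005, 2.864, -4.012, 2.2, 0, 0, 0]]}}}

```text
clock: 6.3
ee_pos: [0.5223, -0.2246, 0.092]
tool_rot: [[-0.967, 0.253, 0.002], [0.253, 0.967, -0.001], [-0.002, -0.0, -1.0]]
contact_force: [0.0, 0.5, -1.9]
width: 0.0134
grasp_force: 40.1
```

>>> {"api": "pendant", "payload": {"ticks": {"increments": [[0.005, 0, 0, 0.2, 0, 0, 0], [0.005, 0, 0, 0.4, 0, 0, 0], [0.005, 0, 0, 0.4, 0, 0, 0]]}}}

```text
clock: 6.68
ee_pos: [0.5232, -0.2243, 0.0821]
tool_rot: [[-0.968, 0.252, 0.001], [0.252, 0.968, -0.001], [-0.001, -0.0, -1.0]]
contact_force: [-0.3, -0.8, -1.1]
width: 0.0136
grasp_force: 40.0
```

>>> {"api": "pendant", "payload": {"ticks": {"increments": [[0.005, 0, 0.02, 0.12, 0, 0, 0], [0.005, 0, 0.02, 0.2, 0, 0, 0], [0.005, 0, 0.02, 0.24, 0, 0, 0], [0.005, 0, 0.02, 0.24, 0, 0, 0]]}}}

```text
clock: 7.18
ee_pos: [0.5228, -0.2238, 0.0756]
tool_rot: [[-0.968, 0.252, 0.0], [0.252, 0.968, -0.0], [-0.0, 0.0, -1.0]]
contact_force: [-0.0, 0.8, -0.5]
width: 0.0131
grasp_force: 40.4
```

>>> {"api": "pendant", "payload": {"ticks": {"increments": [[0.005, 0, 0, 0.04, 0, 0, 0], [0.005, 0, 0, 0.08, 0, 0, 0]]}}}

```text
clock: 7.42
ee_pos: [0.5229, -0.2238, 0.0752]
tool_rot: [[-0.968, 0.252, 0.001], [0.252, 0.968, -0.001], [-0.001, -0.0, -1.0]]
contact_force: [-7.6, 2.7, 15.9]
width: 0.0135
grasp_force: 42.8
```

Contact on the pin top at TCP 0.0754 (underside 48 mm), as expected. I ease the push and slide toward the lip.

>>> {"api": "pendant", "payload": {"ticks": {"increments": [[0.005, -0.08, 0, -0.06, 0, 0, 0], [0.005, -0.24, 0, -0.06, 0, 0, 0], [0.005, -0.4, 0, -0.06, 0, 0, 0], [0.005, -0.56, 0, -0.06, 0, 0, 0], [0.005, -0.68, 0, -0.06, 0, 0, 0]]}}}

```text
clock: 8.05
ee_pos: [0.5373, -0.2277, 0.0754]
tool_rot: [[-0.968, 0.252, -0.004], [0.252, 0.968, 0.0], [0.004, -0.001, -1.0]]
contact_force: [-8.0, 2.3, 11.5]
width: 0.0133
grasp_force: 42.1
```

```bash
python3 -c "
from h import *
o=get_obs();print(o['ee_pos'],o['ft_torque'],np.array([np.cos(-.254),np.sin(-.254)])@(o['ee_pos'][:2]-[.5229,-.2238]))"
```

```text
[ 0.53726089 -0.22766458  0.07539514] [ 0.56711357  2.09387188 -0.00383349] 0.014871201807733993
```

To row units: -0.0045 m is -0.18, -0.003 m is -0.12.

>>> {"api": "pendant", "payload": {"ticks": {"increments": [[0.005, -0.06, 0, 0, 0, 0, 0], [0.005, -0.12, 0, 0, 0, 0, 0], [0.005, -0.18, 0, 0, 0, 0, 0], [0.005, -0.18, 0, 0, 0, 0, 0]]}}}

```text
clock: 8.55
ee_pos: [0.5441, -0.2294, 0.0745]
tool_rot: [[-0.968, 0.252, 0.001], [0.252, 0.968, -0.0], [-0.001, 0.0, -1.0]]
contact_force: [0.4, 0.6, -2.5]
width: 0.0135
grasp_force: 40.2
```

>>> {"api": "pendant", "payload": {"ticks": {"increments": [[0.005, -0.04, 0, 0, 0, 0, 0], [0.005, -0.08, 0, 0, 0, 0, 0], [0.005, -0.08, 0, 0, 0, 0, 0]]}}}

```text
clock: 8.93
ee_pos: [0.5457, -0.2298, 0.0746]
tool_rot: [[-0.968, 0.252, 0.0], [0.252, 0.968, 0.0], [-0.0, 0.0, -1.0]]
contact_force: [-0.3, 0.7, -2.5]
width: 0.0133
grasp_force: 40.2
```

The push-back vanished, so the hole is over the pin. The TCP is at the predicted seat. I lower it gently.

>>> {"api": "pendant", "payload": {"ticks": {"increments": [[0.005, 0, 0, 0.04, 0, 0, 0], [0.005, 0, 0, 0.08, 0, 0, 0], [0.005, 0, 0, 0.12, 0, 0, 0], [0.005, 0, 0, 0.12, 0, 0, 0]]}}}

```text
clock: 9.43
ee_pos: [0.5454, -0.2297, 0.0717]
tool_rot: [[-0.968, 0.252, -0.0], [0.252, 0.968, 0.0], [0.0, 0.0, -1.0]]
contact_force: [-0.4, 0.5, -2.1]
width: 0.0128
grasp_force: 40.2
```

>>> {"api": "pendant", "payload": {"ticks": {"increments": [[0.005, 0, 0, 0.06, 0, 0, 0], [0.005, 0, 0, 0.12, 0, 0, 0], [0.005, 0, 0, 0.16, 0, 0, 0], [0.005, 0, 0, 0.16, 0, 0, 0]]}}}

```text
clock: 9.93
ee_pos: [0.5455, -0.2297, 0.0678]
tool_rot: [[-0.968, 0.252, 0.0], [0.252, 0.968, 0.0], [-0.0, 0.0, -1.0]]
contact_force: [-0.1, 0.1, -2.1]
width: 0.013
grasp_force: 40.2
```

>>> {"api": "pendant", "payload": {"ticks": {"increments": [[0.005, 0, 0, 0.06, 0, 0, 0], [0.005, 0, 0, 0.12, 0, 0, 0], [0.005, 0, 0, 0.18, 0, 0, 0], [0.005, 0, 0, 0.24, 0, 0, 0], [0.005, 0, 0, 0.24, 0, 0, 0]]}}}

```text
clock: 10.55
ee_pos: [0.5456, -0.2298, 0.0632]
tool_rot: [[-0.968, 0.252, 0.001], [0.252, 0.968, -0.001], [-0.001, -0.0, -1.0]]
contact_force: [-3.3, 1.5, 8.6]
width: 0.0133
grasp_force: 41.7
```

>>> {"api": "pendant", "payload": {"ticks": {"increments": [[0.005, 0, 0, 0.04, 0, 0, 0], [0.005, 0, 0, 0.08, 0, 0, 0], [0.005, 0, 0, 0.08, 0, 0, 0], [0.005, 0, 0, 0.08, 0, 0, 0]]}}}

```text
clock: 11.05
ee_pos: [0.5456, -0.2298, 0.0616]
tool_rot: [[-0.968, 0.252, 0.001], [0.252, 0.968, -0.001], [-0.001, -0.0, -1.0]]
contact_force: [-3.9, 2.3, 11.3]
width: 0.0131
grasp_force: 42.1
```

To row units: 0.0015 m is 0.06, 0.0007 m is 0.028.

>>> {"api": "pendant", "payload": {"ticks": {"increments": [[0.005, 0, 0, 0.028, 0, 0, 0], [0.005, 0, 0, 0.06, 0, 0, 0], [0.005, 0, 0, 0.06, 0, 0, 0], [0.005, 0, 0, 0.06, 0, 0, 0]]}}}

```text
clock: 11.55
ee_pos: [0.5457, -0.2298, 0.0615]
tool_rot: [[-0.968, 0.252, 0.002], [0.252, 0.968, -0.001], [-0.002, -0.001, -1.0]]
contact_force: [-6.7, 4.2, 19.9]
width: 0.0135
grasp_force: 43.3
```

Run:
```python
from h import *
s=get_image('scene')[150:225,120:220];d=get_image('side')[285:360,230:330]
cv2.imwrite('pics/end.png',cv2.convertScaleAbs(np.hstack([cv2.resize(a,(400,300),interpolation=cv2.INTER_CUBIC) for a in(s,d)]),alpha=1.5))
```

```text
(no output)
```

View pics/end.png

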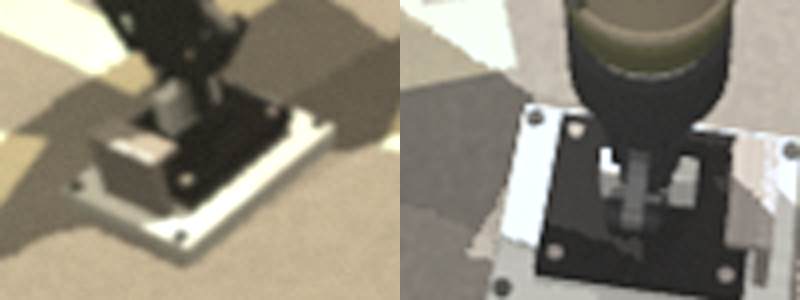

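The cover is tucked under the lip, square and level, and fully down. The force rises with no further travel, so the stop is reached. Handing in.

```bash
python3 -c "
from cell import *
print(sign_off())"
```

```text
the job is handed in; nothing more can be done
None
```

I fitted the cover over the pin under the lip, pressed it down onto the stop with about 20 N and handed the job in at about 11.7 s with the grip still held; the sign-off returned no verdict.

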